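# Fit the cover plate over the studs of the bonding jig

## Robot

A 6-joint arm with a two-finger parallel gripper is mounted at the origin on the work surface. World frame = base frame: x ahead of the robot, y to its left, z up, the work surface at z = 0. Lengths are in mm, angles in rad, forces in N, time in s.
With the tool pointing down it reaches from about 325 to 1000 mm from the base axis. Payload 5.1 kg.
Tool frame: the origin (TCP) lies on the centre line of the jaws, within the pads' length; the fingertips stand 17 mm ahead of it and the grasp point (between the pads) lies 2 mm behind it; z points along the fingers, y is the line along which they close (so a half turn about z gives the same grasp; the last joint's range is limited). The gripper opens to 85 mm and grips with 20 to 120 N. Pads are 22 mm wide; open, the fingers measure 114 mm over their backs; the gripper's body (76 mm by 85 mm) begins 54 mm behind the grasp point. The pads swing forward as they close: fully open they stand 13 mm farther back than shut.
Start: joints at [-1.316, 0.124, 1.65, -0, 1.367, -0.083], TCP at [215.385, -613.265, 248.322] pointing down, gripper open.
Joint ranges: [-2.61, 2.61], [-1.02, 2.33], [0.03, 2.71], [-1.35, 4.49], [0.32, 2.68], [-2.91, 2.91]. Speed limits (rad/s): [2.57, 2.57, 3.14, 3.14, 3.14, 3.14].

## Interface

Orientations are given as a rotation vector (axis times angle).
In Python, from station import arm gives the robot as it stands. Calls block until the motion is done:
- arm.move_pose(position, orientation): joint-space move of the TCP to a pose.
- arm.move_straight(position, feed=150, attitude=None): straight line of the TCP; attitude=None keeps the orientation; feed is the mean speed in mm/s.
- arm.move_joints(angles): joint-space move.
- arm.command_gripper(opening): opening from 0.0 (shut) to 1.0 (fully open); the grip force is fixed at half the most; returns when the fingers have stopped.
- arm.pause(seconds).
- arm.ik(position, orientation): joint angles nearest the present ones, or None.
- arm.sense(): the state.
- arm.capture(name): name is "scene" or "top" or "wrist"; returns a dict with "color" (420x560x3 uint8, blue, green, red), "intrinsics" (3x3 intrinsics, pixels), "D" ([k1, k2, p1, p2, k3] as OpenCV has them; the pictures are not rectified), "camera_from_world" (4x4, takes a point from world to camera coordinates). Camera axes: x right, y down, z forward; pixel columns grow to the right and rows downward; lengths in mm; the calibration is good to about 2 mm. A picture is of the moment at which its call begins. There is no depth.
A pose or a line that the arm cannot do raises arm.Unreachable and nothing moves.
- arm.sign_off(): hands the job in; it is judged then, once.
The state is a dict: "time_s": time; "qpos": joint angles; "joint_velocities": joint speeds; "joint_efforts": joint torques, N m; "tcp_pos": TCP position; "orientation": TCP orientation; "force": force on the tool from outside, world axes, zero at the start; "ft_torque": the same for the moment, N m; "grip_width": opening from 0.0 (shut) to 1.0 (fully open); "finger_force": force on a finger pad.
Only numpy, scipy, OpenCV 4.12 (cv2) and the standard library are available. Lean on these libraries where they do the work, as an engineer would, in place of code of your own. Each camera call takes 0.05 s, during which the arm holds its last target. There are 200 camera calls.

## Task

Pick up the aluminium cover plate from the foam pad by its black handle and fit it on the steel jig: lay it lightly on the two studs and slide it across them until its two holes drop over them, then see it fully home, flat on the jig, and let go. Be gentle, never bearing hard on the studs or the jig and never letting the plate fall on them, and leave the jar, the tape roll and the caliper where they are.

Things in the scene. Friction and masses are not known exactly. Their poses are not given: they have to be found in the camera images.
- jig: fixed dark steel block lying flat, 200 (x) x 150 (y) x 24 mm high, two studs standing on its top; origin at the centre of its underside, z up
- jig_top (a point): centre of the jig's flat top. Two rigid steel studs stand on the top at x = -55 and +55 mm, 10 mm in diameter, 9 mm high, the upper 2 mm tapering to 6 mm. They are on an adjustable, clamped bar: both at the same y, which is anywhere from -15 to +15 mm in the jig's frame and is not reported
- plate: loose aluminium cover plate, 160 (x) x 100 (y) x 5 mm, about 0.35 kg, lying on the pad; origin at the centre of its underside, z up. Two oblong through holes, 14 mm (x) by 12 mm (y), at x = -55 and +55 mm, y = 0. It may go on either way round (a half turn makes no difference)
- plate_grip (a point): centre of the part to grip of the plate's black handle, 32 mm above the plate's underside (27 mm above its upper face), axes as the plate's. The handle is an upright block, 50 mm long along the plate's x, 16 mm thick along its y, standing 45 mm above the plate's upper face at the middle of the plate.
- pad: fixed grey foam pad, 190 x 130 x 12 mm; origin at the centre of its underside; the plate starts on it
- jar_mid (a point): bystander: loose white jar with lid, 60 mm diameter, 65 mm high; this point is its centre
- tape_mid (a point): bystander: loose roll of green tape lying flat, 84 mm outside diameter, 24 mm high; this point is its centre
- caliper_mid (a point): bystander: loose caliper lying flat, 200 mm long along x, about 70 mm over its jaws, 12 mm high; this point is on its middle, 6 mm up
Things that resemble listed ones, but are neither listed nor needed, are in the scene too. There is more than one size of the plate; the one meant has the size given above. Leave any white look-alike of the jig alone.

How it is judged:
By the outcome, as a careful person would: the job done as asked, in the order asked, and still so for the second after the job is handed in, with the robot touching nothing.
It also fails if it takes over 58 s, if anything falls off the work surface, if the arm or the gripper's body presses on something with over 40 N, if the wrist force passes 120 N, or if a joint passes its speed limit or range.

## Working session

There is one attempt and no reset: what is moved stays moved. The work goes in short steps, each a Python script; the robot and the scene stay as the last script left them, time stands still between calls to the robot, and variables do not carry over. Pictures are saved under pics/ and viewed, at most 10 in all, crops included, and the job is handed in when it is done.

```bash
mkdir -p pics; ls
python3 - <<'E'
from station import arm
import cv2,pickle,numpy as np
d={}
for n in("scene","top","wrist"):
    c=arm.capture(n);d[n]=c;cv2.imwrite(f"pics/{n}0.png",c["color"])
pickle.dump(d,open("c0.pkl","wb"))
s=arm.sense();print(s["time_s"],s["orientation"],s["force"],s["finger_force"])
for n in d:
    T=d[n]["camera_from_world"];print(n,(-T[:3,:3].T@T[:3,3]).round(),d[n]["intrinsics"][0,0],d[n]["D"])
E
```

```text
pics
0.15 [-3.09518759e+00 -5.27800130e-01  2.34793750e-04] [ 1.03978378 -0.29614594 -0.33871166] 0.0
scene [1256. -282. 1120.] 425.4419147435881 [-0.0921959  0.         0.         0.         0.       ]
top [ 421.   12. 1229.] 415.05825640609004 [-0.02820046  0.          0.          0.          0.        ]
wrist [ 281. -591.  373.] 295.9119414355657 [0.01326873 0.         0.         0.         0.        ]
```

View pics/top0.png

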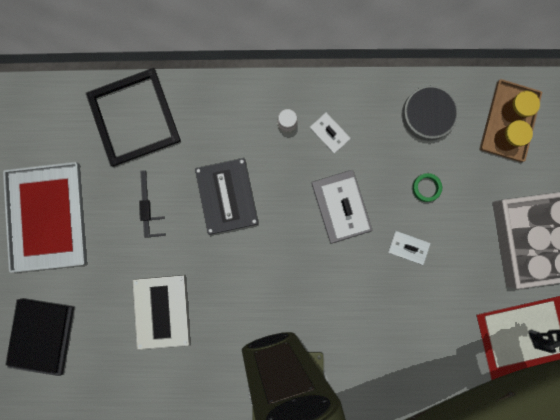

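View pics/scene0.png

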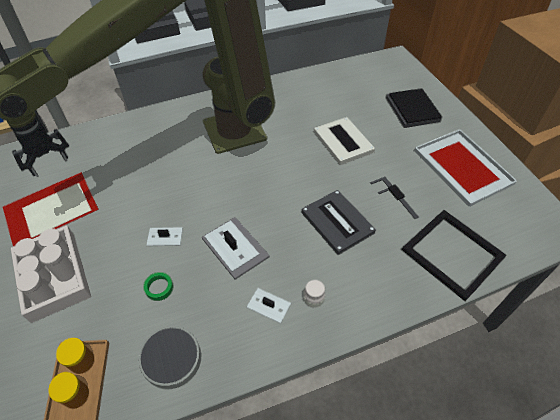

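The top view shows three candidate plates: (342,207) on a grey pad, (330,132) and (410,248). The last two are clearly smaller and have no pad. The dark jig with a bright bar is at (227,196), and the white look-alike at (160,312) is to be left alone. I'll check sizes and triangulate.

```bash
cat > h.py <<'E'
import cv2,numpy as np
from scipy.spatial.transform import Rotation as R
def rays(c,px):
    p=cv2.undistortPoints(np.float64(px).reshape(-1,1,2),c["intrinsics"],np.float64(c["D"])).reshape(-1,2)
    T=c["camera_from_world"];d=np.c_[p,np.ones(len(p))]@T[:3,:3]
    return -T[:3,:3].T@T[:3,3],d/np.linalg.norm(d,axis=1)[:,None]
def plane(c,px,z):
    o,d=rays(c,px);return o+d*((z-o[2])/d[:,2])[:,None]
def tri(obs):   # [(cap,px)...] -> point, max ray miss
    A=np.zeros((3,3));b=np.zeros(3);L=[]
    for c,p in obs:
        o,d=rays(c,p);P=np.eye(3)-np.outer(d[0],d[0]);A+=P;b+=P@o;L.append((P,o))
    x=np.linalg.solve(A,b);return x,max(np.linalg.norm(P@(x-o)) for P,o in L)
def proj(c,X):
    T=c["camera_from_world"];return cv2.projectPoints(np.float64(X).reshape(-1,3),cv2.Rodrigues(T[:3,:3])[0],T[:3,3],c["intrinsics"],np.float64(c["D"]))[0].reshape(-1,2)
def blobs(img,lo,hi,amin):  # grey-level blobs
    g=cv2.cvtColor(img,cv2.COLOR_BGR2GRAY);m=cv2.inRange(g,lo,hi)
    return [k for k in cv2.findContours(m,cv2.RETR_EXTERNAL,cv2.CHAIN_APPROX_NONE)[0] if cv2.contourArea(k)>amin]
def rect(c,k,z):
    P=plane(c,k.reshape(-1,2),z)[:,:2].astype(np.float32);(x,y),(w,h),a=cv2.minAreaRect(P)
    if w<h:w,h,a=h,w,a+90
    return np.array([x,y,w,h,(a+90)%180-90]).round(1)
E
python3 - <<'E'
from h import *
import pickle
d=pickle.load(open("c0.pkl","rb"));t=d["top"];s=d["scene"]
for nm,lo,hi,z in(("light",185,255,15),("dark",30,85,24)):
    for k in blobs(t["color"],lo,hi,250):
        x,y=k.reshape(-1,2).mean(0)
        if 120<x<450 and 60<y<330: print(nm,int(x),int(y),rect(t,k,z))
for nm,a,b in(("handle",(347,207),(230,239)),("jigbar",(224,195),(341,218)),("corner",(242,161),(372,234)),("jar",(288,115),(315,286))):print(nm,[v.round(1) for v in tri([(t,a),(s,b)])])
A=cv2.resize(t["color"][100:280,180:450],None,fx=2.9,fy=2.9,interpolation=cv2.INTER_CUBIC)
cv2.imwrite("pics/crop1.png",A)
E
```

```text
light 160 311 [220.3 365.9 194.8 143.8   4.4]
light 408 246 [ 401.5 -358.2   99.4   61.1   71.1]
light 344 207 [ 519.2 -174.1  155.2   95.4   15.7]
light 329 132 [ 743.9 -133.1  101.8   62.3   42. ]
dark 160 312 [222.  363.3 147.3  49.4   4.5]
dark 148 210 [535.1 398.3 198.9  70.7  10.5]
dark 225 194 [553.1 172.7 205.5 151.7  11.6]
dark 431 111 [ 803.4 -435.4  144.6  143.3   89.7]
dark 251 70 [ 821.9   15.9 1705.5  354.7  -90. ]
handle [array([ 518.5, -173.8,   46.9]), np.float64(1.4)]
jigbar [array([558.9, 182.3,  26.7]), np.float64(3.0)]
corner [array([669.9, 166.5,  92.4]), np.float64(51.6)]
jar [array([777.2,  -7.6,  82.8]), np.float64(0.8)]
```

View pics/crop1.png

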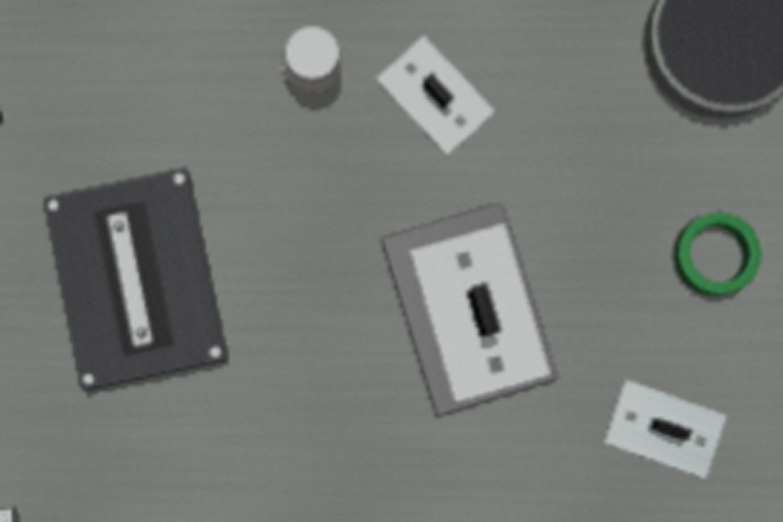

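The crop confirms the pad plate at crop (482,312): it measures about 155x95 mm and is the only one on the pad. The others are about 100x61 mm. The jig at crop (135,280) measures 205x152 mm, and its stud bar carries two studs at about (119,226) and (141,333). Next, close wrist views of both.

```bash
cat >> h.py <<'E'
def down(deg):
    a=np.radians(deg);return R.from_matrix(np.array([[np.cos(a),np.sin(a),0],[np.sin(a),-np.cos(a),0],[0,0,-1]])).as_rotvec()
def ux(deg):return np.array([np.cos(np.radians(deg)),np.sin(np.radians(deg)),0])
def uy(deg):return np.array([-np.sin(np.radians(deg)),np.cos(np.radians(deg)),0])
E
python3 - <<'E'
from h import *
from station import arm
import pickle
d={}
for n,p,a in(("j",(553,173,0),11.6),("p",(519,-174,0),15.7)):
    for i,o in enumerate((-60,60)):
        b=np.array(p)-70*ux(a)+o*uy(a)*(1 if n=="p" else 1)*(-1 if n=="j" else -1)*-1;b[2]=190
        arm.move_pose(b,down(a));arm.pause(.15);c=arm.capture("wrist");d[n+str(i)]=c
        print(n,i,arm.sense()["time_s"],arm.sense()["tcp_pos"])
pickle.dump(d,open("c1.pkl","wb"))
cv2.imwrite("pics/w1.png",cv2.resize(np.vstack([np.hstack([d["j0"]["color"],d["j1"]["color"]]),np.hstack([d["p0"]["color"],d["p1"]["color"]])]),(800,600),interpolation=cv2.INTER_AREA))
E
```

```text
j 0 3.0667 [496.66637628  99.74231127 190.00265495]
j 1 3.8167 [472.73515872 216.74279169 189.99691326]
p 0 5.725 [ 468.19816263 -249.96675536  189.99594246]
p 1 6.475 [ 435.75615352 -135.92224014  190.21899459]
```

View pics/w1.png

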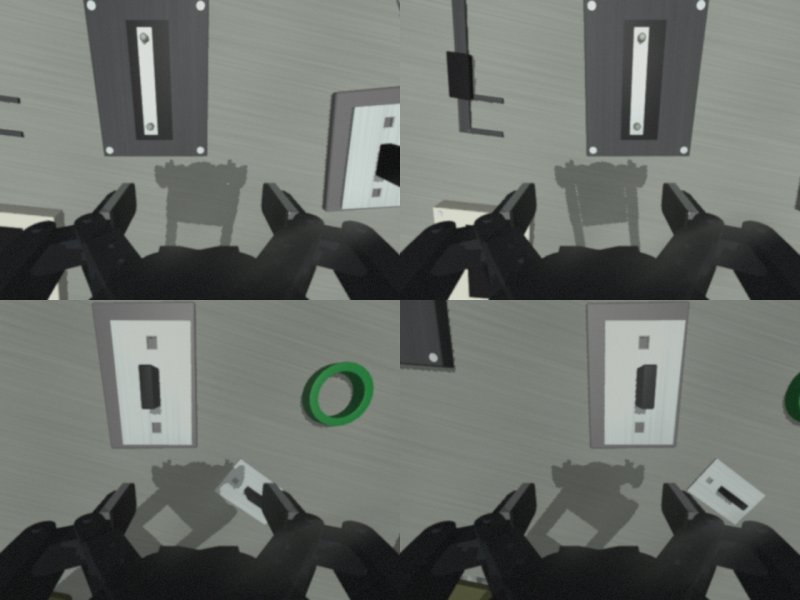

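The wrist views show the jig's four white corner dots and the bar with dark studs at about (144,38) and (150,127) in the j0 tile. In the p0 tile the plate has holes at about (152,342) and (157,427), and the handle between them. Now extracting these.

Run:
```python
from h import *
import pickle
d=pickle.load(open("c1.pkl","rb"))
def inner(img,win,lo,hi,amin,amax):
    x0,y0,x1,y1=win;out=[]
    g=cv2.cvtColor(img,cv2.COLOR_BGR2GRAY)[y0:y1,x0:x1];m=cv2.inRange(g,lo,hi)
    n,_,st,ce=cv2.connectedComponentsWithStats(m)
    return [(round(ce[i][0]+x0,1),round(ce[i][1]+y0,1),int(st[i][4]),[int(v) for v in st[i][:4]]) for i in range(1,n) if amin<st[i][4]<amax]
for n in("j0","j1"):
    print(n,"dots/bar",inner(d[n]["color"],(100,0,440,225),170,255,40,6000))
    x0=190 if n=="j0" else 310
    print(" studs",inner(d[n]["color"],(x0-5,35,x0+50,192),0,165,25,400))
for n in("p0","p1"):
    x0=155 if n=="p0" else 285
    print(n,"plate",inner(d[n]["color"],(130,0,430,212),175,255,3000,40000))
    print(" dark",inner(d[n]["color"],(x0+20,40,x0+95,195),0,150,25,9000))
    print(" vdark",inner(d[n]["color"],(x0+20,40,x0+95,195),0,75,100,9000))
a=[cv2.resize(d[n]["color"][y0:y1,x0:x1],(400,600),interpolation=cv2.INTER_CUBIC) for n,x0,y0,x1,y1 in(("j0",170,30,270,200),("p0",150,20,280,215))]
cv2.imwrite("pics/w2.png",np.hstack(a))
```

```text
j0 dots/bar [(np.float64(127.2), np.float64(6.9), 117, [22, 1, 12, 13]), (np.float64(280.3), np.float64(7.2), 121, [175, 1, 12, 13]), (np.float64(206.2), np.float64(111.4), 2615, [92, 38, 28, 150]), (np.float64(153.1), np.float64(209.9), 65, [49, 206, 9, 9]), (np.float64(280.1), np.float64(209.9), 65, [176, 206, 9, 9])]
 studs [(np.float64(202.1), np.float64(53.8), 114, [11, 11, 13, 16]), (np.float64(210.2), np.float64(177.0), 94, [20, 137, 11, 11])]
j1 dots/bar [(np.float64(268.0), np.float64(7.3), 122, [163, 1, 11, 14]), (np.float64(421.0), np.float64(6.4), 120, [316, 0, 11, 14]), (np.float64(334.2), np.float64(111.2), 2602, [223, 38, 25, 150]), (np.float64(270.0), np.float64(209.9), 67, [166, 206, 9, 9]), (np.float64(397.1), np.float64(209.6), 59, [293, 206, 9, 8])]
 studs [(np.float64(337.1), np.float64(53.8), 102, [27, 11, 12, 15]), (np.float64(331.3), np.float64(176.9), 90, [22, 137, 10, 11])]
p0 plate [(np.float64(215.6), np.float64(111.0), 15093, [25, 29, 113, 173])]
 dark [(np.float64(211.9), np.float64(59.4), 249, [30, 11, 15, 18]), (np.float64(209.5), np.float64(123.0), 1883, [18, 50, 33, 70]), (np.float64(218.8), np.float64(178.3), 184, [37, 131, 14, 15])]
 vdark [(np.float64(209.1), np.float64(121.0), 1508, [20, 51, 29, 61])]
p1 plate [(np.float64(337.5), np.float64(110.0), 14731, [157, 29, 112, 172])]
 dark [(np.float64(341.2), np.float64(59.2), 256, [29, 10, 15, 19]), (np.float64(343.4), np.float64(123.2), 1864, [23, 50, 32, 70]), (np.float64(334.9), np.float64(178.0), 190, [24, 131, 13, 15])]
 vdark [(np.float64(343.8), np.float64(121.0), 1469, [25, 51, 28, 61])]
```

View pics/w2.png

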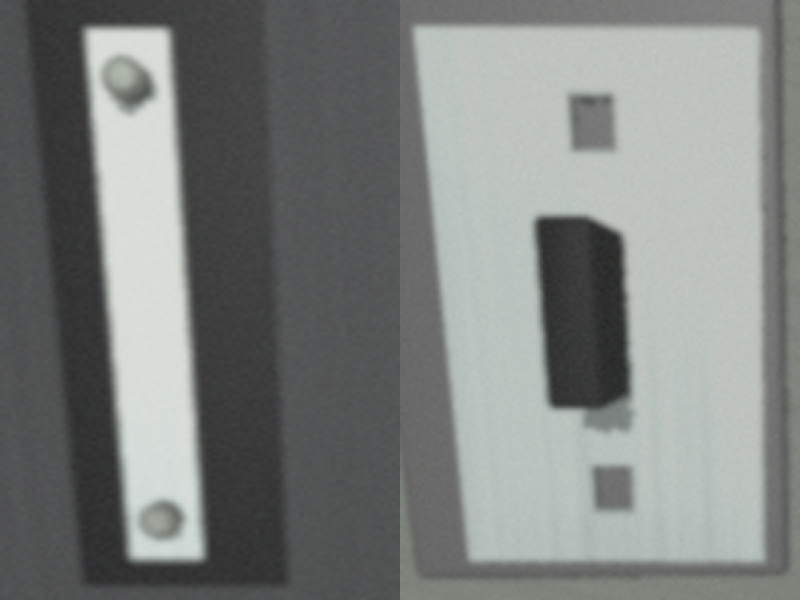

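The crop shows the stud tops at about (123,75) and (160,519), and on the plate side the holes at (592,122) and (613,488) with the handle between them. Triangulating, then heading straight to the grasp if the checks hold.

Run:
```python
from h import *
import pickle
d=pickle.load(open("c1.pkl","rb"))
J=lambda n,a,b:tri([(d[n+"0"],a),(d[n+"1"],b)])
r={}
for k,n,a,b in(("d1","j",(127.2,6.9),(268,7.3)),("d2","j",(280.3,7.2),(421,6.4)),("d3","j",(153.1,209.9),(270,209.9)),("d4","j",(280.1,209.9),(397.1,209.6)),
 ("sF","j",(202.1,53.8),(337.1,53.8)),("sN","j",(210.2,177),(331.3,176.9)),("hF","p",(211.9,59.4),(341.2,59.2)),("hN","p",(218.8,178.3),(334.9,178)),("bar","j",(206.2,111.4),(334.2,111.2))):
    x,e=J(n,a,b);r[k]=x;print(k,x.round(1),e.round(2))
ang=lambda a,b:np.degrees(np.arctan2(*(r[a]-r[b])[1::-1])).round(2)
print("jig ctr",(r["d1"]+r["d2"]+r["d3"]+r["d4"])/4,"ang",ang("d1","d3"),ang("d2","d4"),"studs",np.linalg.norm(r["sF"]-r["sN"]),ang("sF","sN"),"holes",np.linalg.norm(r["hF"]-r["hN"]),ang("hF","hN"),(r["hF"]+r["hN"])/2,(r["sF"]+r["sN"])/2)
for i in"01":
    for zs,q in((26,"s"),(12,"p0"),(17,"p5")):
        pass
    c=d["p"+i];k=max(blobs(c["color"][:212],175,255,3000),key=cv2.contourArea);print("plate rect",rect(c,k,17))
    p=[(211.9,59.4),(218.8,178.3)] if i=="0" else [(341.2,59.2),(334.9,178)]
    P=plane(c,p,15);print("holes@15",P.round(1).tolist())
    p=[(202.1,53.8),(210.2,177)] if i=="0" else [(337.1,53.8),(331.3,176.9)]
    print("studs@30",plane(d["j"+i],p,30).round(1).tolist())
```

```text
d1 [631.6 257.3  25.6] 0.09
d2 [658.  130.1  25.4] 0.04
d3 [455.4 220.9  25.1] 0.01
d4 [481.8  93.7  25.4] 0.14
sF [608.9 190.6  25.9] 0.01
sN [501.4 168.2  26.8] 0.05
hF [ 572.4 -158.2   18. ] 0.06
hN [ 466.7 -188.2   17.7] 0.05
bar [561.7 180.8  25.3] 0.09
jig ctr [556.69953113 175.50500696  25.40643984] ang 11.67 11.66 studs 109.85994171032804 11.73 holes 109.85167748756739 15.85 [ 519.54369741 -173.24569987   17.82425007] [555.14116693 179.41501423  26.33604992]
plate rect [ 519.8 -173.1  158.7   99.4   15.8]
holes@15 [[572.7, -157.5, 15.0], [466.0, -187.9, 15.0]]
studs@30 [[608.3, 189.5, 30.0], [502.0, 167.6, 30.0]]
plate rect [ 520.2 -173.2  157.9   98.8   15.6]
holes@15 [[573.1, -158.6, 15.0], [466.4, -188.9, 15.0]]
studs@30 [[608.0, 191.1, 30.0], [501.8, 168.9, 30.0]]
```

All the numbers are consistent. The hole and stud pitches are both 109.9 mm, plate top z is 17.8 (text gives 17) and jig top is 25.4 (text gives 24). The plate is at (519.8,-173.2) at 15.8°. The jig centre is (556.7,175.5) at 11.67°, with the studs at y≈+4.2. Grasping.

Run:
```python
from h import *
from station import arm
import pickle
P=np.array([519.8,-173.2,0]);o=down(15.8);Z=np.array([0,0,1.])
arm.move_pose(P+130*Z,o)
arm.move_straight(P+42*Z,feed=100);s=arm.sense();print(s["time_s"],s["force"].round(1) if hasattr(s["force"],"round") else s["force"])
arm.command_gripper(0.0);s=arm.sense();print(s["time_s"],s["grip_width"],s["finger_force"],s["force"])
arm.move_straight(P+46*Z,feed=30);arm.move_straight(P+140*Z,feed=150)
s=arm.sense();print(s["time_s"],s["grip_width"],s["finger_force"],s["force"],s["ft_torque"])
J=np.array([556.7,175.5,0])+4.2*uy(11.67)-8*uy(11.67)
arm.move_pose(J+140*Z,down(11.67));arm.pause(.3)
c=arm.capture("wrist");pickle.dump(c,open("c2.pkl","wb"));s=arm.sense();print(s["time_s"],s["force"],s["ft_torque"],s["tcp_pos"])
v=c["color"].copy();a=11.67;T=np.array(s["tcp_pos"])
for dx,dy in((55,0),(-55,0),(80,50),(80,-50),(-80,50),(-80,-50)):
    q=proj(c,T-np.array([0,0,25])+dx*ux(a)+dy*uy(a))[0];print(dx,dy,q.round(1))
    if abs(q).max()<600: cv2.drawMarker(v,tuple(int(round(t)) for t in q),(0,0,255),0,8)
cv2.imwrite("pics/w3.png",cv2.resize(v,(800,600)))
```

```text
8.025 [0.2 0.9 0.2]
8.6667 0.17853545517526703 59.789793491363525 [0.03783266 0.74390345 1.46182838]
9.725 0.1813134926997726 58.90273690223694 [-1.1568325  -0.16066762 -4.36493845] [-0.0326089  -0.02239523  0.01006399]
11.3833 [-0.21881422 -0.33016733 -3.32689967] [-0.02942754  0.03995197  0.00121321] [557.65626873 171.12771609 140.06882777]
55 0 [276.2 153. ]
-55 0 [276.6 336.7]
80 50 [172.  100.2]
80 -50 [380.2 100.1]
-80 50 [197.  370.7]
-80 -50 [356.4 370.6]
```

View pics/w3.png

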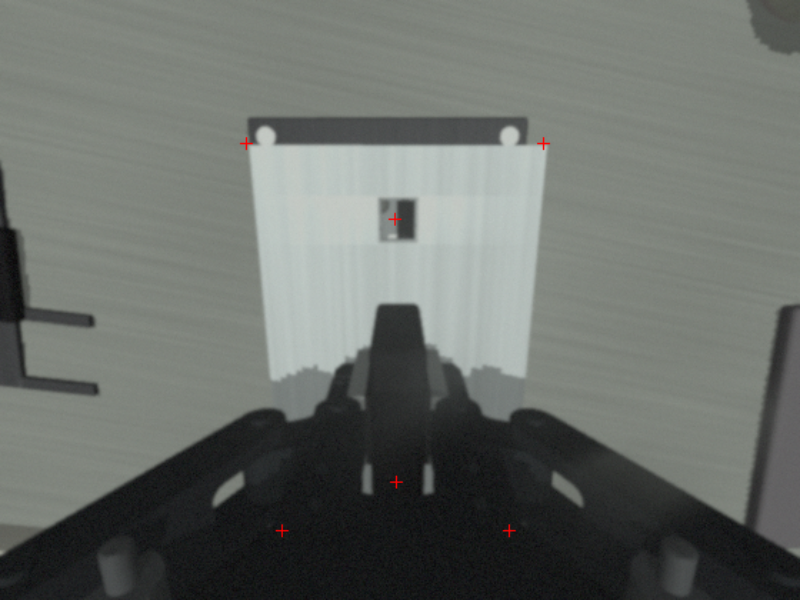

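The held plate matches the nominal grip within about 1 mm: hole at (398,220) against (395,218) predicted, and the far edge is level. Next, a guarded touch-down 8 mm short of the studs, then a light slide.

```bash
cat >> h.py <<'E'
def F(arm,n=3):
    f=[]
    for _ in range(n):
        arm.pause(.02);f.append(np.r_[arm.sense()["force"],arm.sense()["ft_torque"]])
    return np.mean(f,0)
E
python3 - <<'E'
from h import *
from station import arm
a=11.67;J=np.array([556.7,175.5,0])-3.8*uy(a)
g=lambda z:arm.move_straight([J[0],J[1],z],feed=60 if z>70 else 15)
g(75.);g(67.);arm.pause(.2);b=F(arm,8);print("base",b.round(2),arm.sense()["time_s"])
np.save("base.npy",b)
z=67.
while z>60.5:
    z-=.4;g(z);f=F(arm)-b
    if f[2]>1:print(round(z,2),f.round(2))
    if f[2]>3:break
s=arm.sense();print(s["time_s"],s["tcp_pos"],s["grip_width"])
E
```

```text
base [-0.38  0.09 -4.26 -0.01  0.    0.  ] 13.6333
63.0 [-0.69 -0.43  1.86 -0.    0.15 -0.04]
62.6 [-2.86 -0.75  6.86 -0.09  0.49  0.05]
16.9333 [557.61522868 171.81644973  63.15226677] 0.17823276655940806
```

Run:
```python
from h import *
from station import arm
a=11.67;J=np.array([556.7,175.5,0])+4.2*uy(a);b=np.load("base.npy")
X,Y=ux(a),uy(a);dy=-8.;z=62.8
def go():
    p=J+dy*Y;arm.move_straight([p[0],p[1],z],feed=15);f=F(arm,2)-b;return f,arm.sense()["tcp_pos"]
f,t=go()
while dy<6:
    dy+=.5;f,t=go()
    print(round(dy,1),round(z,2),"act",(np.dot(t-J,Y)).round(2),round(t[2],2),"fx %.1f fy %.1f fz %.1f"%(f[:3]@X,f[:3]@Y,f[2]),f[3:].round(2))
    if f[2]<2:z-=.25
    elif f[2]>5:z+=.2
    if t[2]<61.9:break
print(arm.sense()["time_s"])
```

```text
-7.5 62.8 act -7.87 63.16 fx -3.5 fy -3.2 fz 9.2 [-0.56  0.51  0.  ]
-7.0 63.0 act -7.3 63.17 fx -1.0 fy -4.7 fz 7.5 [-0.69  0.09  0.01]
-6.5 63.2 act -6.39 63.22 fx 0.6 fy -2.1 fz 5.7 [-0.39 -0.13  0.02]
-6.0 63.4 act -5.68 63.2 fx 1.8 fy -1.5 fz 3.7 [-0.12 -0.24 -0.06]
-5.5 63.4 act -5.33 63.23 fx 1.2 fy -1.4 fz 2.9 [-0.1  -0.24  0.04]
-5.0 63.4 act -4.95 63.18 fx 1.0 fy -1.0 fz 2.5 [-0.16 -0.16  0.04]
-4.5 63.4 act -4.43 63.16 fx -0.2 fy -0.8 fz 2.5 [-0.18 -0.08 -0.02]
-4.0 63.4 act -3.89 63.16 fx -0.3 fy -1.2 fz 2.4 [-0.12 -0.01 -0.02]
-3.5 63.4 act -3.38 63.17 fx 0.0 fy -0.7 fz 1.9 [-0.01 -0.04  0.03]
-3.0 63.15 act -2.97 63.08 fx 0.2 fy -1.0 fz 2.0 [-0.08  0.02  0.01]
-2.5 62.9 act -2.32 62.72 fx 0.2 fy 0.3 fz 0.6 [ 0.06 -0.   -0.01]
-2.0 62.65 act -1.94 62.46 fx 0.4 fy 0.2 fz 0.6 [ 0.05  0.02 -0.  ]
-1.5 62.4 act -1.52 62.29 fx 0.9 fy 0.0 fz -0.4 [ 0.04 -0.02  0.01]
-1.0 62.15 act -1.0 62.1 fx 0.5 fy 0.2 fz 0.2 [ 0.02 -0.02  0.  ]
-0.5 61.9 act -0.48 61.88 fx 0.3 fy -0.4 fz -0.2 [-0.    0.04 -0.03]
21.4667
```

The plate dropped over the studs right where predicted, with the tip edge at about -2.7. Now centring and lowering under force watch.

Run:
```python
from h import *
from station import arm
a=11.67;J=np.array([556.7,175.5,0])+4.2*uy(a);b=np.load("base.npy")
X,Y=ux(a),uy(a);dy=.2;dx=0.;z=61.9
def go():
    p=J+dy*Y+dx*X;arm.move_straight([p[0],p[1],z],feed=15);f=F(arm,2)-b;return f,arm.sense()["tcp_pos"]
f,t=go();n=0
while n<45 and z>53:
    n+=1;z-=.5 if z>55 else .25;f,t=go();fx,fy=f[:3]@X,f[:3]@Y
    print(round(z,2),round(t[2],2),"d %.1f %.1f f %.1f %.1f %.1f"%(dx,dy,fx,fy,f[2]),f[3:].round(2))
    if t[2]<54.8 and f[2]>3:print("home");break
    if abs(fx)>1.5:dx+=.3*np.sign(fx)
    if abs(fy)>1.5:dy+=.3*np.sign(fy)
    if f[2]>6 and t[2]>54.8:
        z+=.5
        if f[2]>12:z+=.3
np.save("d.npy",[dx,dy,z]);s=arm.sense();print(s["time_s"],s["tcp_pos"],s["grip_width"])
c=arm.capture("wrist");cv2.imwrite("pics/w4.png",c["color"])
```

```text
61.4 61.35 d 0.0 0.2 f 0.8 -0.5 0.1 [ 0.03 -0.02 -0.03]
60.9 60.84 d 0.0 0.2 f 0.2 0.1 -0.2 [ 0.02 -0.02 -0.01]
60.4 60.34 d 0.0 0.2 f 0.1 0.2 0.1 [ 0.01 -0.03 -0.01]
59.9 59.83 d 0.0 0.2 f 0.5 0.1 -0.3 [0.01 0.03 0.01]
59.4 59.35 d 0.0 0.2 f -0.1 0.2 0.4 [ 0.03  0.   -0.02]
58.9 58.88 d 0.0 0.2 f 0.7 -0.6 0.2 [ 0.03 -0.01 -0.02]
58.4 58.36 d 0.0 0.2 f -0.2 0.0 1.4 [ 0.01 -0.03 -0.  ]
57.9 57.89 d 0.0 0.2 f 0.1 -0.4 -0.0 [ 0.   -0.   -0.01]
57.4 57.37 d 0.0 0.2 f 0.4 -0.4 0.2 [-0.01 -0.03 -0.01]
56.9 56.85 d 0.0 0.2 f 0.8 -0.2 0.0 [ 0.03 -0.03 -0.02]
56.4 56.36 d 0.0 0.2 f 0.2 -0.6 0.1 [ 0.04 -0.01 -0.02]
55.9 55.89 d 0.0 0.2 f 0.2 -0.2 0.6 [ 0.   -0.02 -0.01]
55.4 55.33 d 0.0 0.2 f 1.1 -0.2 0.1 [ 0.    0.   -0.02]
54.9 54.87 d 0.0 0.2 f -0.1 0.2 0.0 [-0.02 -0.02  0.  ]
54.65 54.62 d 0.0 0.2 f 0.3 -0.5 0.5 [0.01 0.02 0.01]
54.4 54.38 d 0.0 0.2 f -0.2 0.1 0.4 [0.01 0.01 0.01]
54.15 54.28 d 0.0 0.2 f -0.2 -0.3 1.4 [ 0.01  0.05 -0.01]
53.9 54.26 d 0.0 0.2 f -2.0 -0.6 4.0 [-0.05  0.29  0.  ]
home
26.85 [555.87573438 179.81647818  54.26148786] 0.17367215071636696
```

View pics/w4.png

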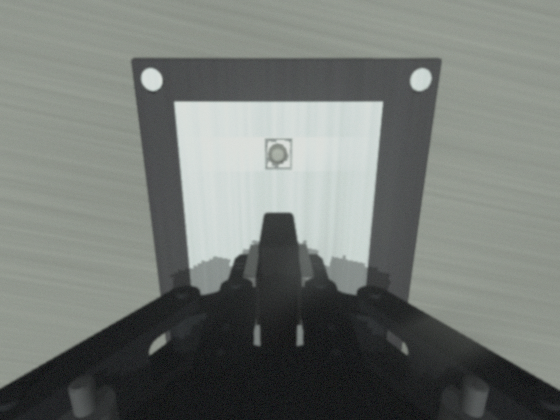

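The plate is flat on the jig with the far stud centred in its hole at (278,153), and the height (54.26) agrees with the 54 expected. Releasing and retreating straight up.

Run:
```python
from h import *
from station import arm
import pickle
t=arm.sense()["tcp_pos"]
arm.move_straight([t[0],t[1],54.1],feed=15)
arm.command_gripper(0.7);arm.pause(.2);s=arm.sense();print(s["time_s"],s["grip_width"],s["finger_force"],s["force"])
arm.move_straight([t[0],t[1],100],feed=50)
p=np.array([t[0],t[1],0])-70*ux(11.67);arm.move_straight([p[0],p[1],190],feed=150);arm.pause(.3)
c=arm.capture("wrist");cv2.imwrite("pics/w5.png",c["color"])
k=max(blobs(c["color"][:225],175,255,3000),key=cv2.contourArea);print("plate rect",rect(c,k,29))
s=arm.sense();print(s["time_s"],s["force"])
```

```text
27.8417 0.7016665737098919 0.0 [ 0.26518716 -0.30267358  1.57995699]
plate rect [556.2 179.1 158.1  99.5  11.7]
30.1667 [-0.57404235 -0.32050264  0.16434239]
```

View pics/w5.png

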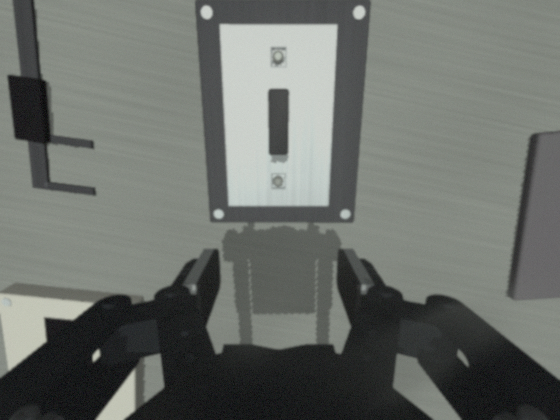

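The plate lies square on the jig (158x99.5 mm at 11.7°), with both studs showing in its holes at (278,57) and (278,181) and the gripper clear. Handing in.

```bash
python3 -c "
from station import arm
print(arm.sign_off())"
```

```text
the job is handed in; nothing more can be done
None
```

The cover plate is on the jig, flat with both studs through its holes, and released; contact force readings stayed under 10 N, and I handed the job in at about 30 s.

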